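Let the brass roller weight out of its dispenser

TASK

Two roller-weight dispensers stand on the red board: press down the blue pad of the one that holds the yellow brass roller, so that its lever lifts the green gate, and keep it down until the roller has rolled to the low end of its chute; then let go so that the gate shuts again. Work it by that pad alone: do not touch or pick up either roller, keep the other dispenser's gate shut, and leave everything else on the table as it stands.

Things in the scene. Friction and masses are not known exactly. Their poses are not given: they have to be found in the camera images.
- brass_chute: fixed wooden dispenser with the yellow brass roller, on the red board (top 12 mm above table); the two differ only in the roller. Origin under its pivot, on the board; +x runs along the lever from blue pad (x -100 mm) to green gate (x +100), z up. Pivot 115 mm up between steel cheeks (130 mm tall). Open chute 74 wide, 232 long along y at x +100, floor 50 mm up at the gate, sloping down to -y at 0.18 rad
- brass_rocker: the brass dispenser's rocking lever: 215 mm aluminium bar, 10 mm wide, with blue press pad and green hanging gate plate; origin on its pivot, +x to the gate
- brass_tilt (a joint): rocking lever of the brass dispenser, rad: 0 = pad up, gate shut; grows as the blue pad is pressed down, stop at 0.45 (pad about 43 mm lower, gate about 49 mm higher). A spring shuts it when let go: about 4 N on the pad to start, 7 N at the stop. The gate clears the roller from about 0.30.
- brass_pad (a point): blue press pad of the brass lever, 36 x 40 x 8 mm: the centre of its top face, 127 mm above the red board when up; it tilts with the lever
- brass_roller_center (a point): centre of the yellow brass roller, a solid cylinder 32 mm across and 60 mm long, about 0.35 kg, lying across its chute; it starts against the uphill (+y) side of the shut gate and rolls down by itself in about 1 s once the gate is up
- brass_roller: the yellow brass roller itself (origin on its skin, turns as it rolls; its x axis runs along the roller)
- brass_bay (a point): where the centre of the brass roller lies once it rests against the stop at the low (-y) end of its chute
- brass_hold (a point): where the centre of the brass roller lies while it waits behind the shut gate
- steel_chute: fixed wooden dispenser with the dark grey steel roller, on the red board (top 12 mm above table); the two differ only in the roller. Origin under its pivot, on the board; +x runs along the lever from blue pad (x -100 mm) to green gate (x +100), z up. Pivot 115 mm up between steel cheeks (130 mm tall). Open chute 74 wide, 232 long along y at x +100, floor 50 mm up at the gate, sloping down to -y at 0.18 rad
- steel_rocker: the steel dispenser's rocking lever: 215 mm aluminium bar, 10 mm wide, with blue press pad and green hanging gate plate; origin on its pivot, +x to the gate
- steel_tilt (a joint): rocking lever of the steel dispenser, rad: 0 = pad up, gate shut; grows as the blue pad is pressed down, stop at 0.45 (pad about 43 mm lower, gate about 49 mm higher). A spring shuts it when let go: about 4 N on the pad to start, 7 N at the stop. The gate clears the roller from about 0.30.
- steel_pad (a point): blue press pad of the steel lever, 36 x 40 x 8 mm: the centre of its top face, 127 mm above the red board when up; it tilts with the lever
- steel_roller_center (a point): centre of the dark grey steel roller, a solid cylinder 32 mm across and 60 mm long, about 0.35 kg, lying across its chute; it starts against the uphill (+y) side of the shut gate and rolls down by itself in about 1 s once the gate is up
- steel_roller: the dark grey steel roller itself (origin on its skin, turns as it rolls; its x axis runs along the roller)
- steel_bay (a point): where the centre of the steel roller lies once it rests against the stop at the low (-y) end of its chute
- steel_hold (a point): where the centre of the steel roller lies while it waits behind the shut gate
- paste_jar: amber glass jar, black cap, 52 mm across, 60 mm tall, on the red board between the two blue pads; origin at the centre of its underside; leave alone
- leaf_weight: small grey weight, 48 mm across, 45 mm tall, on the paper leaf at the near edge of the red board; origin at the centre of its underside; leave alone
- paste_brush: brush 150 mm long lying on the red board, left side; origin at the centre of its underside; leave alone
- bone_folder: white folder stick 150 x 22 x 6 mm lying on the red board, right side; origin at the centre of its underside; leave alone
- steel_bowl: steel bowl 110 mm across, 50 mm tall, right of the red board; origin at the centre of its underside; leave alone
- spray_bottle: grey spray bottle with black head, 64 mm across, about 173 mm tall, left of the red board; origin at the centre of its underside; leave alone
- tweezers: steel tweezers 148 mm long lying on the table, right of the red board; origin at mid length on the table; leave alone

How it is judged:
On the way, in this order (a step that is already met when the one before it is completed fails the run):
1. a fingertip presses the pad of the brass dispenser and its gate begins to lift, the roller still waiting above it (value of joint brass_tilt above 0.08 rad and contact force between the fingers and brass_rocker above 0.5 N and horizontal distance between the grasp point and brass_pad below 0.06 m and distance between brass_roller_center and brass_hold below 0.02 m), for 0.05 s.
2. the brass roller reaches the low end of its chute while the pad is still pressed and the gate up (distance between brass_roller_center and brass_bay below 0.012 m and value of joint brass_tilt above 0.2 rad and contact force between the fingers and brass_rocker above 0.5 N and horizontal distance between the grasp point and brass_pad below 0.06 m), for 0.1 s.
At the end, for the whole second after the job is handed in: the brass roller rests at the low end of its chute (centre within 12 mm of its bay point, speed under 0.02 m/s), both gates are shut (levers under 0.03 rad) and the steel roller waits behind its gate (within 10 mm) (distance between brass_roller_center and brass_bay below 0.012 m and linear speed of brass_roller below 0.02 m/s and value of joint each of brass_tilt, steel_tilt below 0.03 rad and distance between steel_roller_center and steel_hold below 0.01 m); the robot touches nothing.
It fails at once if the steel dispenser's gate is lifted (value of joint steel_tilt above 0.06 rad).
It fails at once if the robot touches a roller (contact force between any of the fingers, the arm and brass_roller above 0.3 N or contact force between any of the fingers, the arm and steel_roller above 0.3 N).
It fails at once if a roller is lifted out of its chute (z of brass_roller_center in the frame of brass_chute above 0.095 m or z of steel_roller_center in the frame of steel_chute above 0.095 m).
It fails at once if a bystander is shifted more than 20 mm (distance of any of paste_jar, leaf_weight, paste_brush, bone_folder, steel_bowl, spray_bottle, tweezers from where it was at the start of the episode above 0.02 m).
It fails at once if an upright bystander is tipped (angle between any of paste_jar, leaf_weight, steel_bowl, spray_bottle's own z axis and vertical above 0.3 rad).
It also fails if it takes over 40 s, if anything falls off the work surface, if the arm or the gripper's body presses on something with over 40 N, if the wrist force passes 120 N, or if a joint passes its speed limit or range.

ROBOT

A 6-joint arm with a two-finger parallel gripper is mounted at the origin on the work surface. World frame = base frame: x ahead of the robot, y to its left, z up, the work surface at z = 0. Lengths are in m, angles in rad, forces in N, time in s.
With the tool pointing down it reaches from about 0.35 to 1 m from the base axis. Payload 7.1 kg.
Tool frame: the origin (TCP) lies between the finger pads; the fingertips stand 22 mm ahead of it and the grasp point (between the pads) lies 3 mm ahead of it; x points along the fingers, y is the direction in which the jaws open and shut, and the axes are right-handed (so a half turn about x gives the same grasp; the last joint's range is limited). The gripper opens to 85 mm and grips with 20 to 120 N. Pads are 22 mm wide; open, the fingers measure 114 mm over their backs; the gripper's body (76 mm by 85 mm) begins 54 mm behind the grasp point. The pads swing forward as they close: fully open they stand 13 mm farther back than shut.
Start: joints at [-1.129, 0.423, 1.63, -0, 1.089, -0.019], TCP at [0.278, -0.56, 0.253] pointing down, gripper open.
Joint ranges: [-3, 3], [-0.9, 2.11], [0.09, 2.58], [-1.31, 4.45], [0.11, 2.69], [-2.54, 2.54]. Speed limits (rad/s): [2.39, 2.39, 3.01, 3.14, 3.14, 3.14].

INTERFACE

Orientations are given as a rotation vector (axis times angle).
In Python, from rig import manip gives the robot as it stands. The module is installed in compiled form; this text tells all that it offers. Calls block until the motion is done:
- manip.move_to(position, orientation): joint-space move of the TCP to a pose.
- manip.servo_line(position, orientation=None, rate=0.15): straight line of the TCP; orientation=None keeps the orientation; rate is the mean speed in m/s.
- manip.set_joints(angles): joint-space move.
- manip.command_gripper(opening, f_grip=None): finger opening in m; f_grip is the grip in N (None keeps the last); returns when the fingers have stopped.
- manip.hold(seconds).
- manip.solve_ik(position, orientation): joint angles nearest the present ones, or None.
- manip.camera(name): name is "scene" or "top"; returns a dict with "image" (420x560x3 uint8, red, green, blue), "fx", "fy", "cx", "cy" (pixels), "k1" (the pictures are not rectified: a ray, as slopes to the right and down, at radius r is drawn at 1 + k1 r^2 times it, then the intrinsics apply), "cam_to_world" (4x4, takes a point from camera to world coordinates). Camera axes: x right, y down, z forward; pixel columns grow to the right and rows downward; lengths in m; the calibration is good to about 2 mm. A picture is of the moment at which its call begins. There is no depth.
A pose or a line that the arm cannot do raises manip.IKError and nothing moves.
- manip.sign_off(): hands the job in, once; it reports no verdict.
Readings, each from a call of its own:
- manip.get_time(): time.
- manip.get_joint_positions(): joint angles.
- manip.get_joint_vel(): joint speeds.
- manip.get_tau(): joint torques, N m.
- manip.get_position(): TCP position.
- manip.get_ee_rot(): TCP orientation.
- manip.get_contact_force(): force on the tool from outside, world axes, zero at the start.
- manip.get_torque(): the same for the moment, N m.
- manip.get_width(): finger opening in m.
Only numpy, scipy, OpenCV 4.12 (cv2) and the standard library are available. Lean on these libraries where they do the work, as an engineer would, in place of code of your own. Each camera call takes 0.05 s, during which the arm holds its last target. There are 200 camera calls.

## Working session

There is one attempt and no reset: what is moved stays moved. The work goes in short steps, each a Python script; the robot and the scene stay as the last script left them, time stands still between calls to the robot, and variables do not carry over. Pictures are saved under pics/ and viewed, about 8 in all and at most 12, crops included, and the job is handed in when it is done.

```bash
mkdir -p pics; cat > h.py <<'E'
from rig import manip
import cv2, numpy as np
def shot(n,f):
    c=manip.camera(n); cv2.imwrite(f'pics/{f}.png',c['image'][:,:,::-1]); return c
def ray(c,u,v):
    K=np.array([[c['fx'],0,c['cx']],[0,c['fy'],c['cy']],[0,0,1]])
    p=np.array([(u-c['cx'])/c['fx'],(v-c['cy'])/c['fy']]); q=p.copy()
    for _ in range(30): q=p/(1+c['k1']*(q@q))
    T=np.array(c['cam_to_world']); return T[:3,3],T[:3,:3]@np.array([q[0],q[1],1])
def onz(c,u,v,z):
    o,d=ray(c,u,v); return o+d*(z-o[2])/d[2]
def blobs(c,lo,hi,amin=40):
    m=cv2.inRange(cv2.cvtColor(c['image'],cv2.COLOR_RGB2HSV),lo,hi)
    n,_,s,ce=cv2.connectedComponentsWithStats(m)
    return [(ce[i].round(1),s[i].tolist()) for i in range(1,n) if s[i][4]>amin]
E
python3 - <<'E'
from h import *
for n in('top','scene'):
    c=shot(n,n+'0'); print(n,c['fx'],c['k1'],np.round(c['cam_to_world'],3).tolist())
    for nm,lo,hi in(('blue',(100,110,60),(125,255,255)),('green',(45,90,50),(85,255,255)),('yellow',(18,110,110),(32,255,255))):
        for b in blobs(c,lo,hi): print(nm,b[0],b[1],onz(c,*b[0],.139).round(3))
print(manip.get_ee_rot(),manip.get_time())
a=cv2.imread('pics/top0.png')
E
```

```text
top 397.27289992265514 0.013937651855862088 [[-0.012, -0.99, 0.14, 0.387], [-1.0, 0.01, -0.01, 0.017], [0.009, -0.14, -0.99, 1.302], [0.0, 0.0, 0.0, 1.0]]
blue [ 28.8 165.1] [26, 131, 10, 66, 79] [0.688 0.748 0.139]
blue [331.1 233. ] [324, 227, 15, 13, 144] [ 0.476 -0.145  0.139]
blue [209.4 250.4] [203, 244, 14, 13, 152] [0.43  0.211 0.139]
yellow [198.9 187. ] [195, 178, 8, 19, 120] [0.617 0.244 0.139]
scene 419.42078030123633 0.006329023429063007 [[-0.747, 0.487, -0.453, 1.123], [0.665, 0.531, -0.525, 0.694], [-0.015, -0.693, -0.721, 1.039], [0.0, 0.0, 0.0, 1.0]]
blue [174.1 112.6] [164, 98, 20, 28, 365] [ 0.513 -0.625  0.139]
blue [262.2 168.8] [257, 165, 12, 8, 62] [ 0.476 -0.141  0.139]
blue [353.4 220.5] [346, 215, 15, 12, 96] [0.43  0.214 0.139]
green [206.5 195.9] [201, 192, 12, 9, 76] [ 0.685 -0.159  0.139]
green [308.2 270.2] [305, 265, 9, 12, 51] [0.649 0.252 0.139]
yellow [133.8 265.4] [99, 229, 69, 71, 1773] [ 0.98  -0.071  0.139]
yellow [314.1 276.9] [304, 267, 21, 21, 236] [0.652 0.277 0.139]
[ 1.96543627  0.4624576  -1.96603511] 0.1
```

View pics/top0.png

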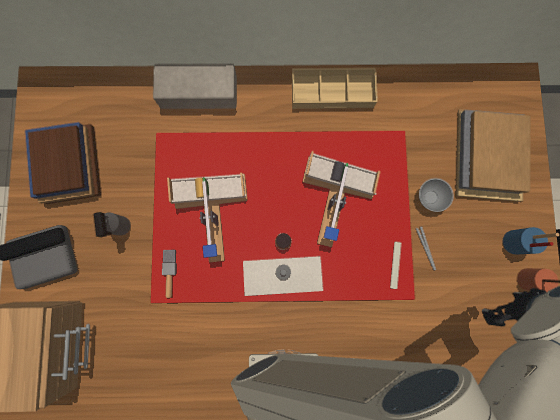

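View pics/scene0.png

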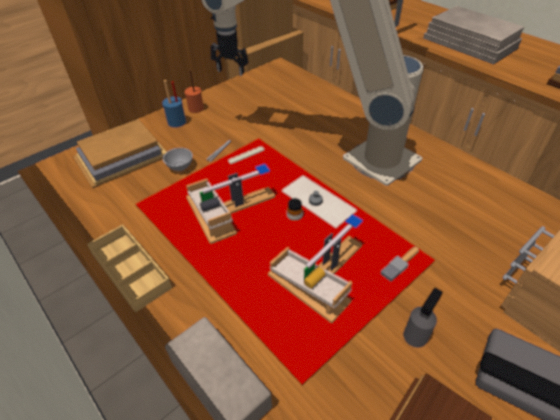

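The top view shows the yellow roller in the left dispenser (roller at about (199,187), pad at (209,250)) and the steel one on the right (pad at (331,233)). The scene view agrees: yellow roller at (314,277), pad at (353,220). Both views place the brass pad at about (0.430, 0.212), with the lever at a yaw of about 0.1 rad.

```bash
cat >> h.py <<'E'
from scipy.spatial.transform import Rotation as R
yaw=0.10
ex=np.array([np.cos(yaw),np.sin(yaw),0]); ey=np.array([-np.sin(yaw),np.cos(yaw),0])
def down(s):
    x=np.array([0,0,-1.]); y=s*ey; return R.from_matrix(np.c_[x,y,np.cross(x,y)]).as_rotvec()
pad=np.array([.430,.2125,.139]); P=pad-ex*.004
E
python3 - <<'E'
from h import *
p=np.array(manip.get_position()); manip.command_gripper(0.0)
manip.servo_line([p[0],p[1],.36],rate=.25)
hi=[P[0],P[1],.36]
q0=np.array(manip.get_joint_positions()); best=None
for s in(1,-1):
    q=manip.solve_ik(hi,down(s)); print(s,None if q is None else np.round(q,2))
    if q is not None and (best is None or abs(q[5]-q0[5])<best[0]): best=(abs(q[5]-q0[5]),s)
s=best[1]; manip.move_to(hi,down(s)); manip.servo_line([P[0],P[1],.19],rate=.15)
print(s,manip.get_position(),manip.get_width(),manip.get_contact_force(),manip.get_time())
c=shot('scene','s1'); i=cv2.imread('pics/s1.png')[130:330,220:460]; cv2.imwrite('pics/s1c.png',cv2.resize(i,None,fx=3,fy=3,interpolation=2))
E
```

```text
1 [ 0.44  0.08  1.83 -0.    1.23 -1.23]
-1 [0.44 0.08 1.83 0.   1.23 1.91]
1 [0.42653341 0.21231913 0.19068416] -3.27746696800034e-05 [ 0.0435548   0.45164839 -0.38486368] 5.4917
```

View pics/s1c.png

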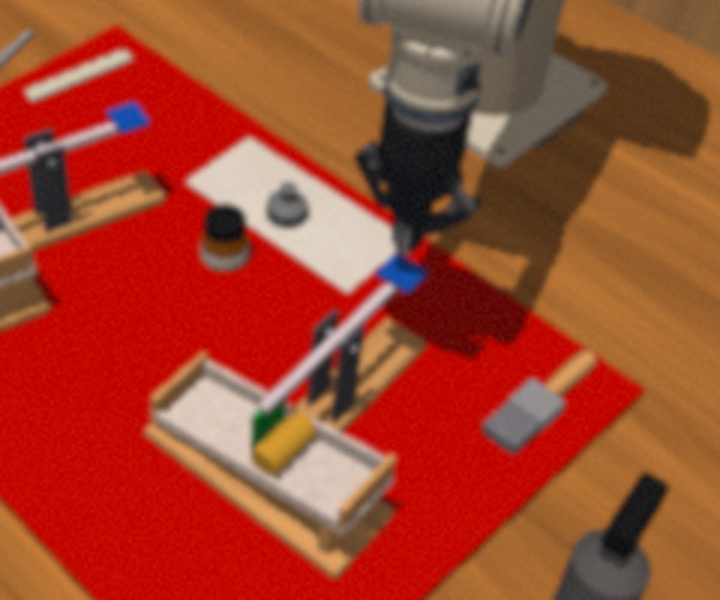

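The closed fingertip is centred above the brass dispenser's blue pad (crop (402,262)). The yellow roller sits behind the shut green gate. Next I press, stopping early if the force climbs.

```bash
python3 - <<'E'
from h import *
b=np.array(manip.get_contact_force())[2]; z=.175; zc=None
while True:
    manip.servo_line([P[0],P[1],z],rate=.04); f=manip.get_contact_force()[2]-b
    print(round(z,3),round(manip.get_position()[2],4),round(f,2))
    if zc is None and f>2: zc=z
    if f>14 or (zc and z<=zc-.036) or z<.119: break
    z-=.003
manip.hold(1.5)
print(zc,np.round(np.array(manip.get_contact_force()),2),manip.get_position(),manip.get_time())
c=shot('scene','s2'); i=cv2.imread('pics/s2.png')[130:330,220:460]; cv2.imwrite('pics/s2c.png',cv2.resize(i,None,fx=3,fy=3,interpolation=2))
E
```

```text
0.175 0.1747 0.91
0.172 0.1719 -0.37
0.169 0.1688 -0.57
0.166 0.1658 -0.88
0.163 0.1628 0.07
0.16 0.1601 2.86
0.157 0.1571 2.87
0.154 0.154 2.82
0.151 0.151 3.63
0.148 0.148 3.68
0.145 0.145 2.69
0.142 0.1421 3.42
0.139 0.1392 4.06
0.136 0.1363 4.59
0.133 0.1333 4.57
0.13 0.1298 1.51
0.127 0.1271 6.08
0.124 0.1242 6.72
0.15999999999999998 [ 1.66 -0.63  6.81] [0.426365   0.21209827 0.12428877] 11.8167
```

View pics/s2c.png

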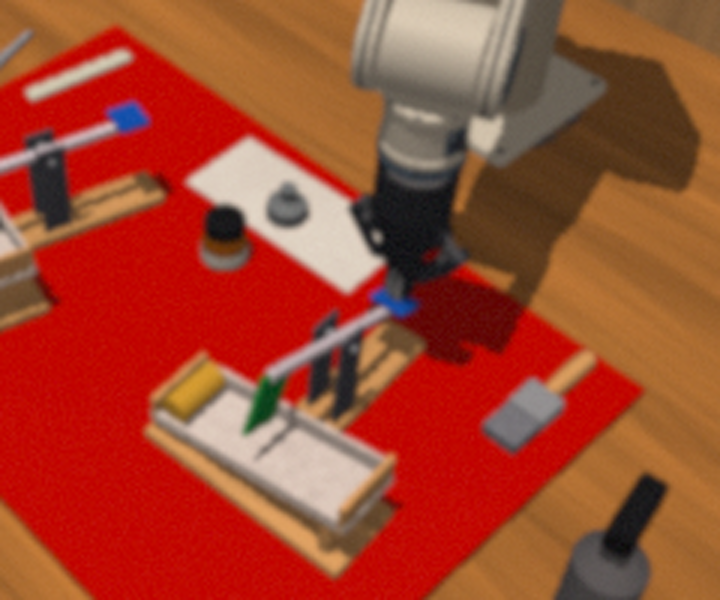

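The gate is up (crop (263,405)). The yellow roller has rolled to the low end (crop (193,390)) and rests against the stop while the pad is still held. Now I release the pad slowly and retract.

```bash
python3 - <<'E'
from h import *
manip.hold(0.5)
manip.servo_line([P[0],P[1],.165],rate=.05)
manip.servo_line([P[0],P[1],.30],rate=.15)
manip.hold(1.0)
print(manip.get_contact_force(),manip.get_position(),manip.get_time())
c=shot('scene','s3'); i=cv2.imread('pics/s3.png')[130:330,180:440]; cv2.imwrite('pics/s3c.png',cv2.resize(i,None,fx=3,fy=3,interpolation=2))
for n,lo,hi in(('blue',(100,110,60),(125,255,255)),('green',(45,90,50),(85,255,255)),('yellow',(18,110,110),(32,255,255))):
    for b in blobs(c,lo,hi): print(n,b[0],b[1])
E
```

```text
[-0.35784794  0.55084822  1.14088919] [0.42601511 0.21210446 0.30002823] 15.3833
blue [174.1 112.6] [164, 98, 20, 28, 366]
blue [262.2 168.8] [257, 165, 12, 8, 62]
blue [353.7 220.7] [346, 215, 16, 12, 105]
green [206.4 195.9] [201, 192, 12, 9, 77]
green [308.6 271.9] [305, 265, 9, 15, 85]
yellow [133.6 266.5] [99, 228, 69, 77, 1829]
yellow [ 97.7 241.3] [90, 236, 16, 12, 42]
yellow [284.1 260. ] [274, 251, 21, 19, 201]
```

View pics/s3c.png

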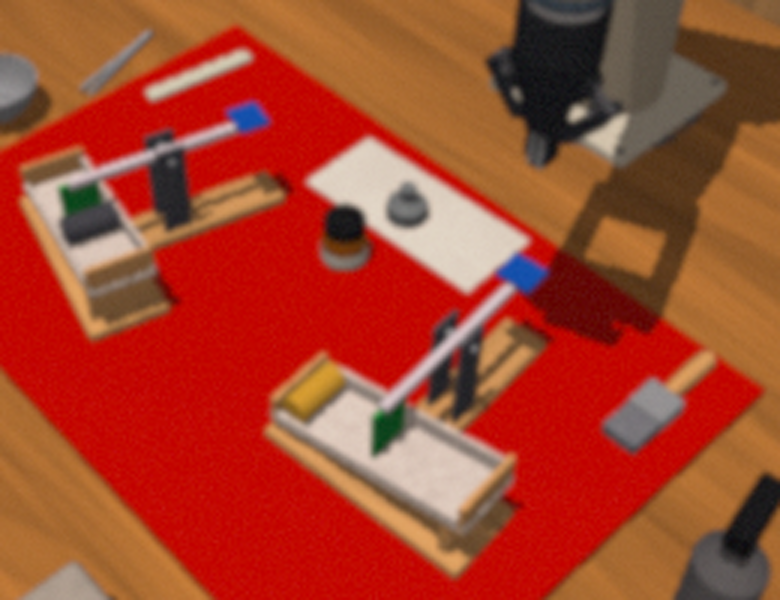

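The yellow roller rests at the low end (crop (313,390)), and the brass gate is shut (388,427) with its pad back up. The steel dispenser looks unchanged, and the arm is clear. I'm handing in the job.

```bash
python3 -c "
from rig import manip
print(manip.sign_off(),manip.get_time())"
```

```text
the job is handed in; nothing more can be done
the job is handed in; nothing more can be done
```

The job is done and handed in at about 15.4 s on the robot's clock, well under the 40 s limit; sign-off reports no verdict.

- **Press:** I found the brass dispenser (the left one) in both camera views, with its pad at about (0.430, 0.212). I pressed the pad about 36 mm with the closed fingertips. Force was about 3 N at first contact and 6.8 N at the bottom; one reading on the way dipped to 1.5 N.
- **Roller:** I held the pad down until the picture showed the yellow roller against the low-end stop with the gate still up. Then I released slowly and backed off.
- **Last checks:** The brass pad was back within 0.4 px of its starting position and its gate is shut, with the roller still at the low end. The steel pad and gate were within 0.1 px of where they began, and its roller is still behind the gate. The nearby objects looked unmoved and the arm was clear at TCP z = 0.30 m.
- **Not measured:** I judged the roller's distance to its bay point by eye, not by calculation. The force reading after retreat was about 1.1 N in free air, within the sensor's scatter of about 1 N seen before contact.

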